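# Clamp the dressing stone in its bench holder

### The job

Lay the loose dressing stone flat in the empty bench holder, lengthwise between the rubber pad and the end stop, so that the chisels can be dressed on it. Then clamp it: lift the locking collar on the clamp's lever, swing the lever right over towards the stone, and let the collar drop so that the lever is locked in the closed notch.

Things in the scene. Friction and masses are not known exactly. Their poses are not given: they have to be found in the camera images.
- stone_center (a point): Loose dressing stone: a plain dark grey bar, 48 x 150 x 24 mm (its x, y, z), about 0.3 kg, lying flat on the table left of the holder, sometimes on the edge of the thin cloth there. The point is its centre, 12 mm above its underside; y runs along its length, z up. Either broad face may be up, either end may go to the stop.
- bed_center (a point): Bench holder: a fixed wooden board 100 x 390 x 14 mm, bed for the stone at one end, lever clamp at the other. The point is where the clamped stone's centre lies, 40 mm above the table; +y runs along the bed, away from the lever towards the end stop, x across, z up. Bearers 44 mm wide carry the stone's underside 28 mm above the table, at y = -45 and +45 mm.
- stop_face (a point): Middle of the steel end stop's face that meets the stone, at y = +75 mm from bed_center; 56 mm wide, top 50 mm above the table; axes as bed_center. Four dowels, 10 mm thick, tapered tops 47 mm above the table, stand at x = +-35, y = +-56 mm from bed_center and leave the stone 6 mm of play each side; between them the bed's sides are open for fingers.
- pad_face (a point): Middle of the round rubber pad's face (28 mm across, 40 mm above the table), opposite the stop; axes as bed_center. With the lever open it stands at y = -93 mm from bed_center, so the stone has 18 mm of play lengthwise; closing drives it 21 mm towards the stop, sliding the stone against the stop and squeezing it.
- lever_pivot (a point): Pivot of the clamp lever, between two notched steel cheek plates (38 mm over both, rim 68 mm from the pivot), 213 mm from bed_center along -y, 40 mm above the table; axes as bed_center. The lever swings about this x axis, in the plane of y and z. Its 12 mm rod ends 150 mm from the pivot in a cap 20 mm across.
- collar_grip (a point): Centre of the locking collar's black cross-bar, which slides on the lever: 84 mm long (its x, along the pivot axis), 22 mm thick (its y, two flats to grip, in the plane of swing), 22 mm deep (its z, outward along the lever). 112 mm from the pivot plus the lift. The cap stands 17 to 27 mm above the bar when down. z leans 0.6 rad from upright: open to -y, closed to +y of the holder.
- clamp_lever (a joint): Lever angle, rad: 0 = open (as at the start), leaning away from the stone; 1.2 = closed, leaning over towards the stone. The lever moves lightly once unlocked, a little stiffer where the pad squeezes the stone, and stands at dead centre when closed.
- lock_collar (a joint): Lift of the collar along the lever, m: 0 = down, its cross-pin in a notch of the cheeks, lever locked; above 0.010 the lever is free; 0.016 = upper stop. A spring pulls it down (4 N when down, 9 N at the stop). The only notches are at lever 0 and 1.2, with 0.02 rad of play; between them the pin rides on the rim and keeps the collar up.
- press_pad (a joint): How far the rubber pad is pushed back on its spring (4 N per mm), m: 0 = free, about 0.003 with the stone clamped.
- tile: Bystander: a red granite sample tile, 56 x 56 x 10 mm, on the table right of the holder. Leave it alone.
- bob: Bystander: a pale felt polishing bob, 60 mm across, 25 mm high, on the table right of the holder, further from the robot than the tile. Leave it alone.

How it is judged:
By the outcome, as a careful person would: the job done as asked, in the order asked, and still so for the second after the job is handed in, with the robot touching nothing.
It also fails if it takes over 58 s, if anything falls off the work surface, if the arm or the gripper's body presses on something with over 40 N, if the wrist force passes 120 N, or if a joint passes its speed limit or range.

### The arm

A 6-joint arm with a two-finger parallel gripper is mounted at the origin on the work surface; the furniture and walls round the work are solid. World frame = base frame: x ahead of the robot, y to its left, z up, the work surface at z = 0. Lengths are in m, angles in rad, forces in N, time in s.
With the tool pointing down it reaches from about 0.425 to 0.95 m from the base axis. Payload 3.5 kg.
Tool frame: the origin (TCP) lies on the centre line of the jaws, within the pads' length; the fingertips stand 17 mm ahead of it and the grasp point (between the pads) lies 2 mm behind it; z points along the fingers, y is the line along which they close (so a half turn about z gives the same grasp; the last joint's range is limited). The gripper opens to 85 mm and grips with 20 to 120 N. Pads are 22 mm wide; open, the fingers measure 114 mm over their backs; the gripper's body (76 mm by 85 mm) begins 54 mm behind the grasp point. The pads swing forward as they close: fully open they stand 13 mm farther back than shut.
Start: joints at [1.085, 0.286, 1.577, -0, 1.279, -0.15], TCP at [0.222, 0.637, 0.248] pointing down, gripper open.
Joint ranges: [-2.77, 2.77], [-0.9, 2.22], [0.21, 2.48], [-1.53, 4.67], [0.24, 2.81], [-2.84, 2.84]. Speed limits (rad/s): [2.79, 2.79, 3.14, 3.14, 3.14, 3.14].

### API

Orientations are given as a unit quaternion [x, y, z, w].
In Python, from plant import ctrl gives the robot as it stands. The module is installed in compiled form; this text tells all that it offers.
- The arm moves only by the tool drive_tool, never from a script. Its argument "moves" is a list of rows, each a list of 3 entries, a list of its own where there are three numbers: the turn, a rotation vector about the tool's x, y, z in rad, then the shift along the tool's x, y, z in m, then the finger opening in m, from 0 to 0.0854. A call has 1 to 5 rows; each row shifts and turns the commanded pose from where the row before left it, along the tool's axes as they then stand; what a row does not reach is not made up. A row lasts 1/8 s, in which the tool goes at most 62.5 mm and 10.7 degrees, less where a joint would pass 70% of its speed; a pose out of reach is approached as far as the arm can. A call with a gripper value outside its range is refused whole. The fingers move at their own pace and stop on an object; "grip_force" is the grip in N (left out, the last holds). Time passes only in rows, so rows that do not move let the fingers close. It gives the time, the measured TCP pose, the force, the opening and the grip force at its end, in the units of the state.
- ctrl.get_state(): the state, without advancing time (a new reading comes with each control period).
- ctrl.read_camera(name): name is "scene" or "top"; returns a dict with "image" (400x640x3 uint8, red, green, blue), "fx", "fy", "cx", "cy" (pixels), "R" (3x3) and "t" (3): a world point X has camera coordinates R X + t. Camera axes: x right, y down, z forward; pixel columns grow to the right and rows downward; lengths in m; the calibration is good to about 2 mm. A picture is of the moment at which its call begins. There is no depth.
- ctrl.sign_off(): hands the job in; it is judged then, once.
The state is a dict: "time": time; "qpos": joint angles; "dq": joint speeds; "joint_efforts": joint torques, N m; "eef_pos": TCP position; "tcp_rot": TCP orientation; "contact_force": force on the tool from outside, world axes, zero at the start; "wrist_torque": the same for the moment, N m; "opening": opening from 0.0 (shut) to 1.0 (fully open); "finger_force": force on a finger pad.
Only numpy, scipy, OpenCV 4.12 (cv2) and the standard library are available. Lean on these libraries where they do the work, as an engineer would, in place of code of your own. Each camera call takes 0.05 s, during which the arm holds its last target. There are 200 camera calls.

## Working session

There is one attempt and no reset: what is moved stays moved. The work goes in short steps, Python scripts to look and compute and a tool call to move; the robot and the scene stay as the last step left them, time stands still between calls to the robot, and variables do not carry over. Pictures are saved under pics/ and viewed, at most 10 in all, crops included, and the job is handed in when it is done.

Besides the shell and the picture viewer there is one more tool, called after "Call:" as name([rows], argument=value, ...), one row to a line, values as JSON. drive_tool: Moves the arm, as the interface text tells. Its arguments: {"type":"object","properties":{"moves":{"type":"array","items":{"type":"array"}},"grip_force":{"type":"number"}},"required":["moves"]}

```bash
mkdir -p pics; ls
python3 - <<'E'
from plant import ctrl
import cv2
s=ctrl.get_state();print(s)
for n in("scene","top"):
    c=ctrl.read_camera(n);cv2.imwrite(f"pics/{n}0.png",c["image"][:,:,::-1]);print(n,c["fx"],c["fy"],c["cx"],c["cy"],c["R"],c["t"])
E
```

```text
pics
{'time': 0.0, 'qpos': array([ 1.08502128e+00,  2.87151881e-01,  1.57818663e+00, -8.18812656e-06,
        1.27858990e+00, -1.49993863e-01]), 'dq': array([-0.00048816,  0.00068601,  0.0015631 ,  0.00052272,  0.00519511,
       -0.00031451]), 'joint_efforts': array([ 6.22886510e-04, -4.05962956e+01, -2.92635745e+01, -2.02711618e-05,
        5.59736291e-03, -5.98473676e-06]), 'eef_pos': array([0.22209449, 0.63675991, 0.2469511 ]), 'tcp_rot': array([ 1.67101691e-01,  9.85938974e-01, -1.11059062e-03, -3.61306413e-04]), 'contact_force': array([-0.76358904, -0.24436401,  0.12944216]), 'wrist_torque': array([-0.02107208,  0.03458101, -0.04448283]), 'finger_force': 0.0, 'opening': 1.0004663878579754}
scene 406.9741499555716 406.9741499555716 317.0065879725832 200.71839483072333 [[ 0.68849881 -0.72502831 -0.01741671]
 [-0.37913453 -0.33935248 -0.86086985]
 [ 0.61824461  0.59931114 -0.50852704]] [-0.41311926  0.2927898   0.8791796 ]
top 491.27525020387515 491.27525020387515 324.30839680342484 193.55379828368018 [[-0.08039581 -0.99674752 -0.00555866]
 [-0.97444946  0.07976822 -0.20996496]
 [ 0.20972546 -0.01146367 -0.97769311]] [-0.02664105  0.58048933  1.29434961]
```

View pics/scene0.png

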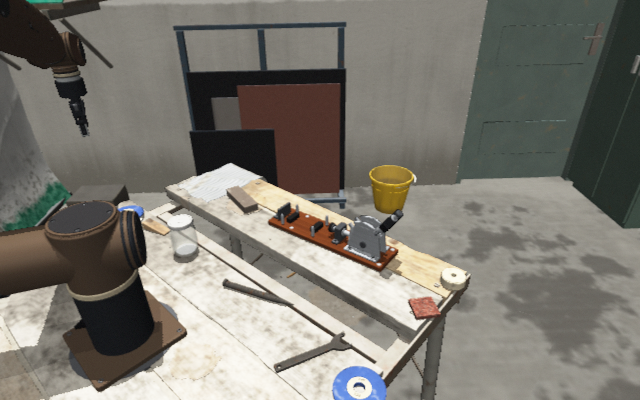

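View pics/top0.png

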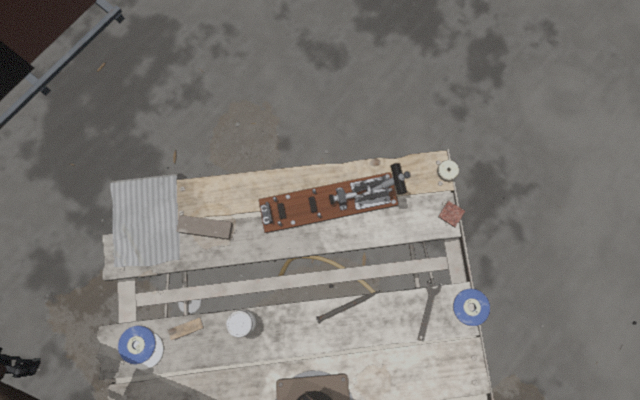

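The stone lies at about (205,228) in top and (241,199) in scene. The holder is at (330,203), with the stop at its left end (266,213) and the lever's cross-bar at its right (399,180). I'll enlarge both views.

Run:
```python
import cv2,numpy as np
a=cv2.imread("pics/top0.png")[150:250,170:430];b=cv2.imread("pics/scene0.png")[175:275,220:420]
a=cv2.resize(a,None,fx=3,fy=3,interpolation=cv2.INTER_CUBIC);b=cv2.resize(b,(600,300),interpolation=cv2.INTER_CUBIC)
b=cv2.copyMakeBorder(b,0,0,0,180,cv2.BORDER_CONSTANT)
cv2.imwrite("pics/crop0.png",np.vstack([a,b]))
```

```text
(no output)
```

View pics/crop0.png

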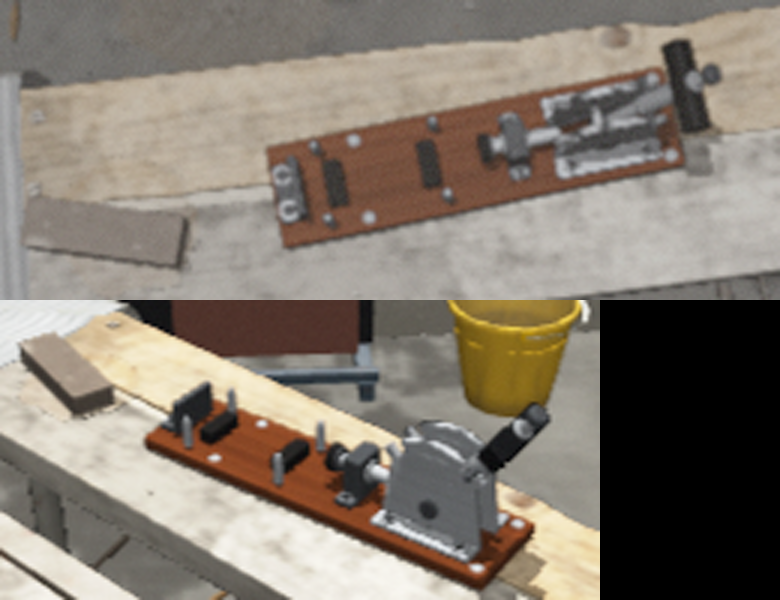

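```bash
cat > h.py <<'E'
import numpy as np,cv2
from plant import ctrl
from scipy.spatial.transform import Rotation as Rn
def ray(c,p):
    d=c["R"].T@np.array([(p[0]-c["cx"])/c["fx"],(p[1]-c["cy"])/c["fy"],1]);return -c["R"].T@c["t"],d
def plane(c,p,z):
    o,d=ray(c,p);return o+d*(z-o[2])/d[2]
def tri(c1,p1,c2,p2):
    o1,d1=ray(c1,p1);o2,d2=ray(c2,p2)
    k=np.linalg.lstsq(np.c_[d1,-d2],o2-o1,rcond=None)[0]
    a=o1+k[0]*d1;b=o2+k[1]*d2;return (a+b)/2,np.linalg.norm(a-b)
def proj(c,X):
    v=c["R"]@X+c["t"];return np.array([c["fx"]*v[0]/v[2]+c["cx"],c["fy"]*v[1]/v[2]+c["cy"]])
E
python3 - <<'E'
from h import *
C={n:ctrl.read_camera(n) for n in("top","scene")}
for n,roi in(("top",(250,150,410,240)),("scene",(260,200,405,275))):
    im=C[n]["image"].astype(int);m=((im[...,0]-im[...,2]>45)&(im[...,0]<185)&(im[...,0]-im[...,1]>30)).astype(np.uint8)
    k=np.zeros_like(m);x0,y0,x1,y1=roi;k[y0:y1,x0:x1]=1;m*=k
    m=cv2.morphologyEx(m,cv2.MORPH_CLOSE,np.ones((3,3)))
    cs=max(cv2.findContours(m,0,2)[0],key=cv2.contourArea);h=cv2.convexHull(cs)
    q=cv2.approxPolyDP(h,4,True)[:,0];print(n,"board",q.tolist())
    if n=="top":
        for p in q: print(plane(C[n],p,.014).round(3))
for n,(x0,y0,x1,y1) in(("top",(172,208,240,244)),("scene",(224,182,262,216))):
    im=C[n]["image"];
    mk=np.full(im.shape[:2],0,np.uint8);mk[y0:y1,x0:x1]=3
    ctr={"top":(185,222,225,232),"scene":(232,193,248,203)}[n];mk[ctr[1]:ctr[3],ctr[0]:ctr[2]]=3
    cv2.grabCut(np.ascontiguousarray(im),mk,None,np.zeros((1,65)),np.zeros((1,65)),5,cv2.GC_INIT_WITH_MASK)
    m=((mk&1)>0).astype(np.uint8);cs=max(cv2.findContours(m,0,2)[0],key=cv2.contourArea)
    print(n,"stone",cv2.contourArea(cs),cv2.approxPolyDP(cv2.convexHull(cs),2,True)[:,0].tolist())
# clicks from the enlarged crops
T=lambda x,y:(170+x/3,150+y/3);S=lambda x,y:(220+x/3,175+(y-300)/3)
P={"st_a":(T(27,197),S(52,334)),"st_b":(T(187,214),S(113,388)),"st_c":(T(180,262),S(80,402)),"st_d":(T(22,243),S(21,346)),
"dow_farL":(T(314,146),S(231,391)),"dow_nearL":(T(327,218),S(186,418)),"dow_farR":(T(433,121),S(321,425)),"dow_nearR":(T(449,193),S(278,456)),
"cap":(T(712,72),S(540,412)),"barN":(T(698,129),S(487,462)),"barF":(T(677,44),S(535,415))}
for k,(a,b) in P.items():
    X,e=tri(C["top"],a,C["scene"],b);print(k,X.round(4),round(e,4))
E
```

```text
top board [[397, 202], [265, 231], [259, 200], [384, 174]]
[ 0.545 -0.278  0.014]
[0.493 0.101 0.014]
[0.583 0.113 0.014]
[ 0.63  -0.25   0.014]
scene board [[269, 219], [291, 208], [397, 251], [380, 269]]
top stone 969.5 [[232, 223], [230, 239], [177, 231], [178, 217], [183, 214], [228, 220]]
scene stone 495.0 [[226, 189], [238, 186], [257, 203], [257, 209], [244, 214], [229, 198]]
st_a [0.5555 0.34   0.0196] 0.0005
st_b [0.526  0.191  0.0198] 0.002
st_c [0.4836 0.1983 0.0183] 0.0032
st_d [0.5135 0.3449 0.0191] 0.0034
dow_farL [0.5781 0.0648 0.0432] 0.0025
dow_nearL [0.5089 0.0567 0.0466] 0.0022
dow_farR [ 0.5926 -0.0473  0.0431] 0.0019
dow_nearR [ 0.5227 -0.0567  0.0462] 0.0015
cap [ 0.5895 -0.2901  0.1618] 0.0022
barN [ 0.5452 -0.2758  0.1297] 0.0038
barF [ 0.6234 -0.2668  0.1334] 0.0001
```

Call:
drive_tool([
  [[0,0,0.18],[0,0,0],0.085],
  [[0,0,0.18],[0,0,0],0.085],
  [[0,0,0.18],[0,0,0],0.085],
  [[0,0,0.18],[0,0,0],0.085],
])

```text
time: 0.7
eef_pos: [0.2223, 0.6371, 0.2479]
tcp_rot: [0.506, 0.862, -0.0, 0.0]
contact_force: [-0.3, -0.3, -0.4]
opening: 0.996
finger_force: 0.0
```

Call:
drive_tool([
  [[0,0,0.18],[0,0,0],0.085],
  [[0,0,0.18],[0,0,0],0.085],
  [[0,0,0.18],[0,0,0],0.085],
  [[0,0,0.173],[0,0,0],0.085],
])

```text
time: 1.2
eef_pos: [0.2223, 0.6371, 0.2479]
tcp_rot: [0.775, 0.632, -0.0, 0.0]
contact_force: [0.8, 0.4, -0.2]
opening: 0.994
finger_force: 0.0
```

```bash
cat >> h.py <<'E'
BED=np.array([.5506,.0044,.040]);BYAW=.125;STONE=np.array([.5197,.2686,.012]);SYAW=-.198
def frame(yax,zax):
    yax=np.array(yax)/np.linalg.norm(yax);zax=np.array(zax)/np.linalg.norm(zax);return np.c_[np.cross(yax,zax),yax,zax]
def down(yaw): return frame([np.cos(yaw),np.sin(yaw),0],[0,0,-1])
def bed(v):return BED+Rn.from_euler('z',BYAW).apply(v)
def go(pos,R,s=None):
    s=s or ctrl.get_state();A=Rn.from_quat(s["tcp_rot"]).as_matrix()
    print("pos",s["eef_pos"].round(4),"turn",Rn.from_matrix(A.T@R).as_rotvec().round(3),"shift now",(A.T@(pos-s["eef_pos"])).round(4),"shift after turn",(R.T@(pos-s["eef_pos"])).round(4),"t",round(s["time"],2),"q",s["qpos"].round(2),"F",s["contact_force"].round(1),"ff",round(s["finger_force"],1))
E
python3 -c "
from h import *
go(STONE+[0,0,.15],down(SYAW))"
```

```text
pos [0.2223 0.6371 0.2479] turn [-0.     0.001 -0.006] shift now [-0.3007  0.3658  0.0861] shift after turn [-0.3028  0.3641  0.0859] t 1.2 q [ 1.08  0.29  1.58 -0.    1.28  1.29] F [ 0.8  0.4 -0.2] ff 0.0
```

Call:
drive_tool([
  [[0,0,0],[-0.03,0.0365,0],0.085],
  [[0,0,0],[-0.03,0.0365,0],0.085],
  [[0,0,0],[-0.03,0.0365,0],0.085],
  [[0,0,0],[-0.03,0.0365,0],0.085],
  [[0,0,0],[-0.03,0.0365,0],0.085],
])

```text
time: 1.82
eef_pos: [0.3725, 0.453, 0.2482]
tcp_rot: [0.773, 0.634, -0.0, 0.0]
contact_force: [-0.1, 0.5, 0.3]
opening: 1.0
finger_force: 0.0
```

Call:
drive_tool([
  [[0,0,0],[-0.03,0.0365,0.02],0.085],
  [[0,0,0],[-0.03,0.0365,0.03],0.085],
  [[0,0,0],[-0.03,0.0365,0.035],0.085],
  [[0,0,0],[-0.03,0.0365,0],0.085],
  [[0,0,-0.006],[-0.03,0.0365,0],0.085],
])

```text
time: 2.45
eef_pos: [0.5216, 0.2699, 0.1623]
tcp_rot: [0.772, 0.636, -0.001, -0.0]
contact_force: [0.5, 0.2, 0.3]
opening: 0.993
finger_force: 0.0
```

```bash
python3 -c "
from h import *
go(STONE+[0,0,.01],down(SYAW))
a=ctrl.read_camera('top')['image'][150:270,160:320];b=ctrl.read_camera('scene')['image'][140:240,200:333]
a=cv2.resize(a,(400,300),interpolation=2);b=cv2.resize(b,(400,300),interpolation=2)
cv2.imwrite('pics/g1.png',np.hstack([a,b])[:,:,::-1])"
```

```text
pos [0.5216 0.2699 0.1623] turn [-0.001  0.001  0.006] shift now [-0.0015 -0.0014  0.1403] shift after turn [-0.0017 -0.0016  0.1403] t 2.45 q [0.3  0.18 1.87 0.   1.09 0.5 ] F [0.5 0.2 0.3] ff 0.0
```

View pics/g1.png

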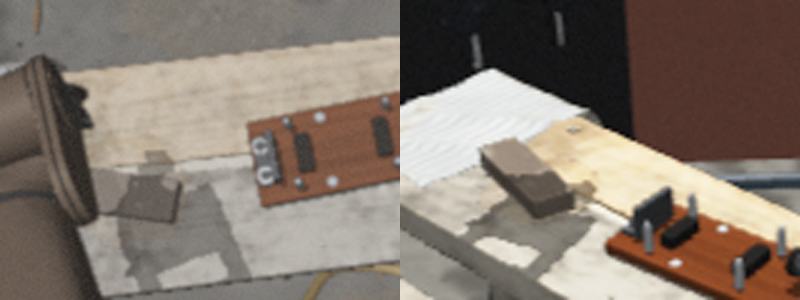

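The stone is undisturbed, and the arm's shadow lies over it. In this view the arm hides its left end. I'll descend onto it.

Call:
drive_tool([
  [[0,0,0.006],[-0.0015,-0.0015,0.05],0.085],
  [[0,0,0],[0,0,0.045],0.085],
  [[0,0,0],[0,0,0.025],0.085],
  [[0,0,0],[0,0,0.01],0.085],
])

```text
time: 3.05
eef_pos: [0.5177, 0.2703, 0.0313]
tcp_rot: [0.773, 0.634, -0.002, -0.001]
contact_force: [0.6, -0.6, 0.2]
opening: 0.993
finger_force: 0.0
```

Call:
drive_tool([
  [[0,0,0],[0,0,0.01],0.085],
  [[0,0,0],[0,0,0],0.085],
])

```text
time: 3.3
eef_pos: [0.5196, 0.2704, 0.0235]
tcp_rot: [0.773, 0.634, 0.0, 0.0]
contact_force: [0.0, -0.3, -0.2]
opening: 0.995
finger_force: 0.0
```

Call:
drive_tool([
  [[0,0,0],[0,0,0],0.04],
  [[0,0,0],[0,0,0],0.04],
  [[0,0,0],[0,0,0],0.04],
  [[0,0,0],[0,0,0],0.04],
  [[0,0,0],[0,0,0],0.04],
], grip_force=50)

```text
time: 3.92
eef_pos: [0.5204, 0.2705, 0.0245]
tcp_rot: [0.774, 0.634, 0.001, 0.0]
contact_force: [-0.1, -0.4, 5.9]
opening: 0.548
finger_force: 55.2
```

Call:
drive_tool([
  [[0,0,0],[0,0,-0.02],0.04],
  [[0,0,0],[0,0,-0.04],0.04],
  [[0,0,0],[0,0,-0.05],0.04],
])

```text
time: 4.3
eef_pos: [0.5177, 0.2695, 0.1328]
tcp_rot: [0.774, 0.634, -0.002, -0.001]
contact_force: [1.5, -0.1, -2.5]
opening: 0.549
finger_force: 54.2
```

```bash
python3 -c "
from h import *
go(bed([0,-.006,.08]),down(BYAW))"
```

```text
pos [0.5177 0.2695 0.1328] turn [-0.005  0.002 -0.323] shift now [-0.2591  0.0864  0.0131] shift after turn [-0.2732 -0.0004  0.0128] t 4.3 q [ 0.31  0.21  1.89 -0.    1.04  0.5 ] F [ 1.5 -0.1 -2.5] ff 54.2
```

Call:
drive_tool([
  [[0,0,-0.162],[0,0,0],0.04],
  [[0,0,-0.161],[0,0,0],0.04],
  [[0,0,0],[-0.04,0,0],0.04],
  [[0,0,0],[-0.055,0,0],0.04],
  [[0,0,0],[-0.055,0,0],0.04],
])

```text
time: 4.92
eef_pos: [0.5373, 0.1201, 0.1332]
tcp_rot: [0.661, 0.75, -0.0, -0.0]
contact_force: [0.0, -0.2, -2.9]
opening: 0.55
finger_force: 54.3
```

Call:
drive_tool([
  [[0,0,0],[-0.055,0,0],0.04],
  [[0,0,0],[-0.045,0,0],0.04],
  [[0,0,0],[-0.023,0,0],0.04],
  [[0,0,0],[0,0,0.013],0.04],
  [[0,0,0],[0,0,0],0.04],
])

```text
time: 5.55
eef_pos: [0.5516, 0.0002, 0.1182]
tcp_rot: [0.662, 0.75, -0.001, -0.002]
contact_force: [-0.2, 0.0, -2.6]
opening: 0.546
finger_force: 54.2
```

```bash
python3 -c "
from h import *
go(bed([0,-.006,.012]),down(BYAW))
a=ctrl.read_camera('top')['image'][150:250,235:385];b=ctrl.read_camera('scene')['image'][150:275,230:390]
a=cv2.resize(a,(375,250),interpolation=2);b=cv2.resize(b,(640,500),interpolation=2)
cv2.imwrite('pics/g2.png',b[:,:,::-1])"
```

```text
pos [5.516e-01 2.000e-04 1.182e-01] turn [-0.005 -0.002  0.   ] shift now [-0.0018 -0.0001  0.0662] shift after turn [-0.0017 -0.0004  0.0662] t 5.55 q [-0.18  0.17  1.98  0.    1.   -0.31] F [-0.2  0.  -2.6] ff 54.2
```

View pics/g2.png

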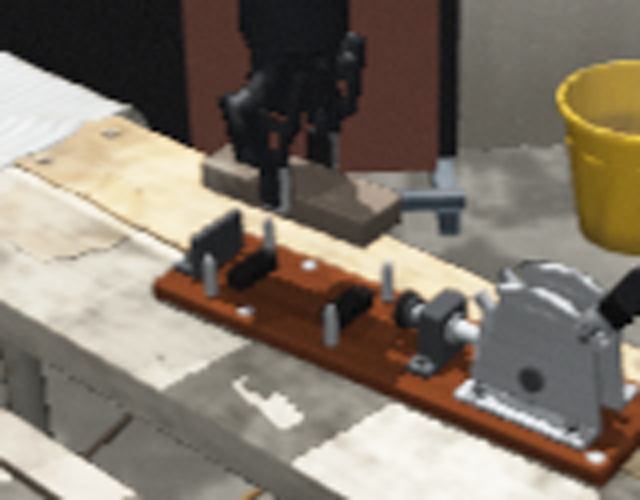

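The stone hangs level above the bed. Its top corners are at about (203,158), (365,220) and (400,203) in the enlarged crop. I'll check its lengthwise position.

```bash
python3 -c "
from h import *
c=ctrl.read_camera('scene')
B=Rn.from_euler('z',BYAW)
for p in((203,156),(365,220),(400,203)):
    print(B.inv().apply(plane(c,(230+p[0]/4,150+p[1]/4),.118)-BED).round(4))
for p in ((208,256),(268,220),(330,307),(387,264)): # dowel tops for same-view reference
    print('d',B.inv().apply(plane(c,(230+p[0]/4,150+p[1]/4),.047)-BED).round(4))
"
```

```text
[-0.0139  0.0727  0.078 ]
[-0.0197 -0.0776  0.078 ]
[ 0.0126 -0.0842  0.078 ]
d [-0.033   0.0572  0.007 ]
d [0.0326 0.0529 0.007 ]
d [-0.0349 -0.0572  0.007 ]
d [ 0.0337 -0.0579  0.007 ]
```

```bash
python3 -c "
from h import *
c=ctrl.read_camera('scene');t=ctrl.read_camera('top')
for yo in(-.004,):
  for dx,dy in((-.024,.075),(-.024,-.075),(.024,-.075),(.024,.075)):
    for z in(.078,.054):
      print(dx,dy,z,((proj(c,bed([dx,yo+dy,z]))-[230,150])*4).round(0))
"
```

```text
-0.024 0.075 0.078 [196. 162.]
-0.024 0.075 0.054 [198. 191.]
-0.024 -0.075 0.078 [363. 223.]
-0.024 -0.075 0.054 [363. 253.]
0.024 -0.075 0.078 [403. 194.]
0.024 -0.075 0.054 [403. 223.]
0.024 0.075 0.078 [238. 136.]
0.024 0.075 0.054 [240. 164.]
```

Call:
drive_tool([
  [[0,0,0],[-0.004,0,0.025],0.04],
  [[0,0,0],[0,0,0.015],0.04],
  [[0,0,0],[0,0,0],0.04],
])

```text
time: 6.18
eef_pos: [0.5527, -0.0041, 0.0788]
tcp_rot: [0.661, 0.75, -0.001, -0.002]
contact_force: [0.3, -0.7, -3.0]
opening: 0.55
finger_force: 54.2
```

```bash
python3 -c "
from h import *
go(bed([0,-.008,.012]),down(BYAW))
b=ctrl.read_camera('scene')['image'][175:250,260:360]
t=ctrl.read_camera('top')['image'][175:250,250:350]
cv2.imwrite('pics/g3.png',np.hstack([cv2.resize(x,(400,300),interpolation=2) for x in (b,t)])[:,:,::-1])"
```

```text
pos [ 0.5527 -0.0041  0.0788] turn [-0.004 -0.001  0.   ] shift now [ 0.0006 -0.001   0.0268] shift after turn [ 0.0007 -0.0011  0.0268] t 6.17 q [-0.19  0.23  1.99  0.    0.93 -0.32] F [ 0.3 -0.7 -3. ] ff 54.2
```

View pics/g3.png

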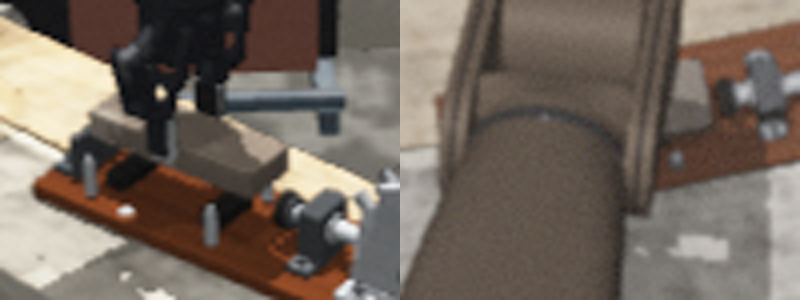

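Scene shows the stone just above the dowels. Its bottom near corners are at about (92,142) and (251,197), and the right far top corner is at (288,155). Top shows the right end from (702,60) to (714,122).

```bash
python3 -c "
from h import *
c=ctrl.read_camera('scene');t=ctrl.read_camera('top')
B=Rn.from_euler('z',BYAW)
f=lambda cam,o,p,z:print(p,B.inv().apply(plane(cam,(o[0]+p[0]/4,o[1]+p[1]/4),z)-BED).round(4))
for p in((92,142),(251,197)): f(c,(260,175),p,.0545)
for p in((91,116),(251,170),(288,155)): f(c,(260,175),p,.0785)
for p in((302,60),(314,122)): f(t,(250,175),p,.0785)
f(t,(250,175),(277,160),.047);f(c,(260,175),(211,207),.047);f(c,(260,175),(89,155),.047)
"
```

```text
(92, 142) [-0.0253  0.0593  0.0145]
(251, 197) [-0.0172 -0.0801  0.0145]
(91, 116) [-0.0268  0.0571  0.0385]
(251, 170) [-0.0189 -0.0816  0.0385]
(288, 155) [ 0.0117 -0.0916  0.0385]
(302, 60) [ 0.0214 -0.0851  0.0385]
(314, 122) [-0.0224 -0.0843  0.0385]
(277, 160) [-0.0375 -0.0551  0.007 ]
(211, 207) [-0.0345 -0.0577  0.007 ]
(89, 155) [-0.0315  0.0575  0.007 ]
```

Call:
drive_tool([
  [[0,0,0],[0.001,-0.001,0.012],0.04],
  [[0,0,0],[0,0,0.008],0.04],
  [[0,0,0],[0,0,0],0.04],
])

```text
time: 6.75
eef_pos: [0.5519, -0.0036, 0.059]
tcp_rot: [0.662, 0.75, -0.001, -0.001]
contact_force: [-0.1, 0.0, -2.2]
opening: 0.549
finger_force: 54.2
```

Call:
drive_tool([
  [[0,0,0],[0,0,0.004],0.04],
  [[0,0,0],[0,0,0.001],0.04],
  [[0,0,0],[0,0,0],0.04],
])

```text
time: 7.12
eef_pos: [0.5529, -0.0038, 0.0553]
tcp_rot: [0.662, 0.75, 0.0, 0.0]
contact_force: [0.7, 1.2, -1.9]
opening: 0.553
finger_force: 54.2
```

Call:
drive_tool([
  [[0,0,0],[0,0,0.0015],0.04],
  [[0,0,0],[0,0,0],0.04],
])

```text
time: 7.38
eef_pos: [0.5529, -0.0038, 0.0538]
tcp_rot: [0.662, 0.75, -0.0, -0.0]
contact_force: [-0.1, 0.2, -1.4]
opening: 0.553
finger_force: 54.2
```

Call:
drive_tool([
  [[0,0,0],[0,0,0.001],0.04],
  [[0,0,0],[0,0,0],0.04],
])

```text
time: 7.62
eef_pos: [0.5528, -0.0038, 0.0528]
tcp_rot: [0.662, 0.75, -0.0, -0.0]
contact_force: [0.2, 0.0, -2.3]
opening: 0.551
finger_force: 54.2
```

Call:
drive_tool([
  [[0,0,0],[0,0,0.001],0.04],
  [[0,0,0],[0,0,0],0.04],
])

```text
time: 7.88
eef_pos: [0.553, -0.0038, 0.0525]
tcp_rot: [0.662, 0.75, -0.0, -0.0]
contact_force: [-4.0, -0.1, 3.8]
opening: 0.549
finger_force: 55.0
```

Call:
drive_tool([
  [[0,0,0],[0,0,0],0.06],
  [[0,0,0],[0,0,0],0.085],
  [[0,0,0],[0,0,0],0.085],
  [[0,0,0],[0,0,0],0.085],
])

```text
time: 8.38
eef_pos: [0.553, -0.0038, 0.0518]
tcp_rot: [0.662, 0.75, 0.0, 0.0]
contact_force: [0.3, 0.3, -0.3]
opening: 1.0
finger_force: 0.0
```

Call:
drive_tool([
  [[0,0,0],[0,0,-0.02],0.085],
  [[0,0,0],[0,0,-0.05],0.085],
  [[0,0,0],[0,0,-0.06],0.085],
  [[0,0,0],[0,0,-0.06],0.085],
  [[0,0,0],[0,0,-0.05],0.085],
])

```text
time: 9.0
eef_pos: [0.5531, -0.0038, 0.2947]
tcp_rot: [0.662, 0.75, 0.001, 0.001]
contact_force: [1.0, 0.6, -0.2]
opening: 0.997
finger_force: 0.0
```

```bash
cat >> h.py <<'E'
PIV=bed([0,-.213,0])
def lev(th,r,xo=0):
    # th from upright, + towards stone; returns TCP pos (grasp point 2 mm behind TCP) and R
    b=Rn.from_euler('z',BYAW);u=b.apply([0,np.sin(th),np.cos(th)]);yy=b.apply([0,-np.cos(th),np.sin(th)])
    return PIV+b.apply([xo,0,0])+u*(r-.002),frame(yy,-u)
E
python3 -c "
from h import *
for x in(0,.026):
    p,R=lev(-.6,.112,x);print('bar',x,p);go(p,R)"
```

```text
bar 0 [ 0.58489935 -0.26856417  0.13078692]
pos [ 0.5531 -0.0038  0.2947] turn [0.472 0.469 1.52 ] shift now [-0.2665 -0.0018  0.1641] shift after turn [-0.0014  0.3126 -0.0153] t 9.0 q [-0.19 -0.02  1.83 -0.    1.33 -0.32] F [ 1.   0.6 -0.2] ff 0.0
bar 0.026 [ 0.61069649 -0.26532262  0.13078692]
pos [ 0.5531 -0.0038  0.2947] turn [0.472 0.469 1.52 ] shift now [-0.2665  0.0242  0.1642] shift after turn [ 0.0246  0.3126 -0.0153] t 9.0 q [-0.19 -0.02  1.83 -0.    1.33 -0.32] F [ 1.   0.6 -0.2] ff 0.0
```

Call:
drive_tool([
  [[0,0,0.175],[0,0,0],0.085],
  [[0,0,0.175],[0,0,0],0.085],
  [[0,0,0.175],[0,0,0],0.085],
  [[0,0,0.175],[0,0,0],0.085],
  [[0,0,0.175],[0,0,0],0.085],
])

```text
time: 9.62
eef_pos: [0.5528, -0.0038, 0.2917]
tcp_rot: [0.918, 0.396, -0.0, -0.0]
contact_force: [-1.1, 0.1, 0.1]
opening: 0.991
finger_force: 0.0
```

Call:
drive_tool([
  [[0,0,0.175],[0,0,0],0.06],
  [[0,0,0.175],[0,0,0],0.06],
  [[0,0,0.175],[0,0,0],0.06],
  [[0,0,0.17],[0,0,0],0.06],
])

```text
time: 10.12
eef_pos: [0.5528, -0.0038, 0.2917]
tcp_rot: [0.998, 0.06, -0.0, -0.0]
contact_force: [-0.5, 0.9, -0.0]
opening: 0.7
finger_force: 0.0
```

```bash
python3 -c "
from h import *
p,R=lev(-.6,.222,-.028);go(p,R);print(p)
t=ctrl.read_camera('top')['image'][175:250,250:350];b=ctrl.read_camera('scene')['image'][175:250,260:360]
cv2.imwrite('pics/g4.png',np.hstack([cv2.resize(x,(400,300),interpolation=2) for x in (b,t)])[:,:,::-1])"
```

```text
pos [ 0.5528 -0.0038  0.2917] turn [ 0.6   -0.001 -0.005] shift now [-0.0276  0.329   0.0701] shift after turn [-0.0292  0.311  -0.1278] t 10.12 q [-0.19 -0.02  1.83  0.    1.33  1.26] F [-0.5  0.9 -0. ] ff 0.0
[ 0.56486145 -0.33368112  0.22157384]
```

View pics/g4.png

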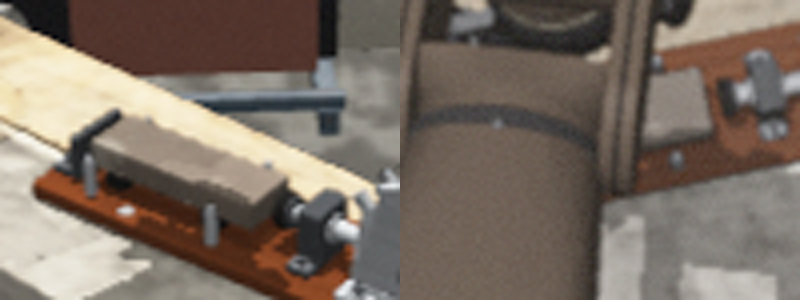

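The stone lies flat on the bearers, between the dowels, with its ends between the stop (left) and the pad (right). Next is the lever.

Call:
drive_tool([
  [[0,0,0],[-0.004,0.047,0],0.06],
  [[0,0,0],[-0.004,0.047,0],0.06],
  [[0,0,0],[-0.004,0.047,0],0.06],
  [[0,0,0],[-0.004,0.047,0],0.06],
  [[0,0,0],[-0.004,0.047,0],0.06],
])

```text
time: 10.85
eef_pos: [0.5625, -0.241, 0.2918]
tcp_rot: [0.998, 0.065, 0.0, 0.0]
contact_force: [-0.5, -0.2, 0.2]
opening: 0.698
finger_force: 0.0
```

Call:
drive_tool([
  [[0,0,0],[-0.004,0.047,0],0.06],
  [[0,0,0],[-0.004,0.047,0],0.06],
  [[0.15,0,0],[0,0,0],0.06],
  [[0.15,0,0],[0,0,0],0.06],
])

```text
time: 11.35
eef_pos: [0.5664, -0.3343, 0.2923]
tcp_rot: [0.986, 0.064, -0.009, -0.151]
contact_force: [-0.2, 0.3, -1.1]
opening: 0.703
finger_force: 0.0
```

Call:
drive_tool([
  [[0.15,0,0],[0,0,0],0.06],
  [[0.15,0,-0.005],[0,0,0],0.06],
  [[0,0,0],[0,0,0],0.06],
])

```text
time: 11.72
eef_pos: [0.5658, -0.3351, 0.2891]
tcp_rot: [0.953, 0.062, -0.019, -0.296]
contact_force: [-0.5, 0.1, 0.1]
opening: 0.702
finger_force: 0.0
```

```bash
python3 -c "
from h import *
p,R=lev(-.6,.222,-.028);go(p,R);print(p)"
```

```text
pos [ 0.5658 -0.3351  0.2891] turn [-0.002  0.002  0.005] shift now [-0.0008  0.037   0.0565] shift after turn [-0.0008  0.0369  0.0566] t 11.72 q [-0.81  0.44  1.38  0.35  1.81  0.63] F [-0.5  0.1  0.1] ff 0.0
[ 0.56486145 -0.33368112  0.22157384]
```

Call:
drive_tool([
  [[0,0,0.005],[0,0.037,0.03],0.06],
  [[0,0,0],[0,0,0.0265],0.06],
  [[0,0,0],[0,0,0.04],0.06],
  [[0,0,0],[0,0,0.02],0.06],
  [[0,0,0],[0,0,0],0.06],
])

```text
time: 12.35
eef_pos: [0.5618, -0.2973, 0.1741]
tcp_rot: [0.953, 0.061, -0.02, -0.295]
contact_force: [-0.2, -0.4, 0.1]
opening: 0.7
finger_force: 0.0
```

```bash
python3 -c "
from h import *
p,R=lev(-.6,.112,-.028);go(p,R);print(p)
t=ctrl.read_camera('top')['image'][140:215,360:460];b=ctrl.read_camera('scene')['image'][190:265,340:440]
cv2.imwrite('pics/g5.png',np.hstack([cv2.resize(x,(400,300),interpolation=2) for x in (b,t)])[:,:,::-1])"
```

```text
pos [ 0.5618 -0.2973  0.1741] turn [-0.001  0.003  0.002] shift now [-0.0014  0.0033  0.0502] shift after turn [-0.0015  0.0033  0.0502] t 12.35 q [-0.78  0.48  1.54  0.36  1.61  0.59] F [-0.2 -0.4  0.1] ff 0.0
[ 0.55711782 -0.27205506  0.13078692]
```

View pics/g5.png

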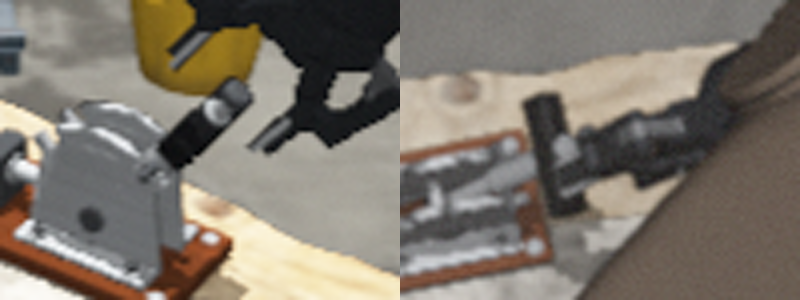

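The jaws straddle the bar, with tips at (180,60) and (265,145) in the scene crop and the bar between them on its near half. I'll go in and close.

Call:
drive_tool([
  [[0,0,0],[-0.0015,0.003,0.02],0.06],
  [[0,0,0],[0,0,0.02],0.06],
  [[0,0,0],[0,0,0.01],0.06],
  [[0,0,0],[0,0,0],0.06],
])

```text
time: 12.95
eef_pos: [0.5568, -0.2723, 0.1304]
tcp_rot: [0.953, 0.06, -0.02, -0.296]
contact_force: [0.3, -0.5, -0.8]
opening: 0.699
finger_force: 0.0
```

Call:
drive_tool([
  [[0,0,0],[0,0,0],0.03],
  [[0,0,0],[0,0,0],0.024],
  [[0,0,0],[0,0,0],0.015],
  [[0,0,0],[0,0,0],0.015],
  [[0,0,0],[0,0,0],0.015],
], grip_force=60)

```text
time: 13.58
eef_pos: [0.5577, -0.274, 0.1328]
tcp_rot: [0.954, 0.06, -0.018, -0.295]
contact_force: [-0.5, -2.1, 4.4]
opening: 0.247
finger_force: 59.7
```

```bash
python3 -c "
from h import *
p,R=lev(-.6,.112,-.028);go(p,R)"
```

```text
pos [ 0.5577 -0.274   0.1328] turn [ 0.001 -0.     0.001] shift now [-0.0004 -0.0005  0.0028] shift after turn [-0.0004 -0.0005  0.0028] t 13.57 q [-0.76  0.49  1.6   0.37  1.53  0.58] F [-0.5 -2.1  4.4] ff 59.7
```

Call:
drive_tool([
  [[0,0,0],[0,0,-0.006],0.015],
  [[0,0,0],[0,0,-0.006],0.015],
  [[0,0,0],[0,0,-0.002],0.015],
  [[0,0,0],[0,0,0],0.015],
])

```text
time: 14.08
eef_pos: [0.5585, -0.2802, 0.1417]
tcp_rot: [0.953, 0.06, -0.019, -0.296]
contact_force: [3.4, 3.9, -7.5]
opening: 0.243
finger_force: 58.9
```

```bash
python3 -c "
from h import *
p,R=lev(-.6,.112,-.028);go(p,R)"
```

```text
pos [ 0.5585 -0.2802  0.1417] turn [-0.001  0.001  0.   ] shift now [-0.0003 -0.0006  0.0137] shift after turn [-0.0003 -0.0006  0.0137] t 14.07 q [-0.76  0.49  1.59  0.36  1.55  0.58] F [ 3.4  3.9 -7.5] ff 58.9
```

Call:
drive_tool([
  [[0,0,0],[0,0,-0.003],0.015],
  [[0,0,0],[0,0,0],0.015],
])

```text
time: 14.32
eef_pos: [0.5586, -0.2817, 0.144]
tcp_rot: [0.953, 0.06, -0.019, -0.296]
contact_force: [4.1, 4.7, -7.1]
opening: 0.24
finger_force: 58.9
```

Call:
drive_tool([
  [[-0.1,0,0],[0,-0.0127,0.0006],0.015],
  [[-0.1,0,0],[0,-0.0127,0.0006],0.015],
  [[0,0,0],[0,0,0],0.015],
])

```text
time: 14.7
eef_pos: [0.5558, -0.2589, 0.1573]
tcp_rot: [0.978, 0.062, -0.013, -0.198]
contact_force: [4.4, 2.3, -7.5]
opening: 0.249
finger_force: 59.3
```

```bash
cat >> h.py <<'E'
def levstate():
    s=ctrl.get_state();d=Rn.from_euler('z',-BYAW).apply(s["eef_pos"]-PIV);A=Rn.from_quat(s["tcp_rot"]).as_matrix()
    u=Rn.from_euler('z',-BYAW).apply(-A[:,2]);print("x",d[0].round(4),"pos angle",np.arctan2(d[1],d[2]).round(4),"r grasp",(np.hypot(d[1],d[2])+.002).round(4),"tool angle",np.arctan2(u[1],u[2]).round(4),"F tool",(A.T@s["contact_force"]).round(1),"ff",s["finger_force"].round(1),"op",s["opening"].round(3),"t",s["time"].round(2),"q",s["qpos"].round(2))
E
python3 -c "
from h import *
levstate()"
```

```text
Traceback (most recent call last):
  File "h.py", line 29, in levstate
    u=Rn.from_euler('z',-BYAW).apply(-A[:,2]);print("x",d[0].round(4),"pos angle",np.arctan2(d[1],d[2]).round(4),"r grasp",(np.hypot(d[1],d[2])+.002).round(4),"tool angle",np.arctan2(u[1],u[2]).round(4),"F tool",(A.T@s["contact_force"]).round(1),"ff",s["finger_force"].round(1),"op",s["opening"].round(3),"t",s["time"].round(2),"q",s["qpos"].round(2))
                                                                                                                                                                                                                                                           ^^^^^^^^^^^^^^^^^^^^^^^
AttributeError: 'float' object has no attribute 'round'
```

```bash
sed -i 's/s\["finger_force"\].round(1)/round(s["finger_force"],1)/;s/s\["opening"\].round(3)/round(s["opening"],3)/;s/"t",s\["time"\].round(2),"q",s\["qpos"\]/"t",round(s["time"],2),"q",s["qpos"]/' h.py
python3 -c "
from h import *
levstate()"
```

```text
x -0.0277 pos angle -0.3952 r grasp 0.1291 tool angle -0.3994 F tool [4.7 1.4 7.6] ff 59.3 op 0.249 t 14.7 q [-0.7   0.37  1.68  0.27  1.4   0.65]
```

Call:
drive_tool([
  [[-0.1,0,0],[0,-0.0127,0.0006],0.015],
  [[-0.1,0,0],[0,-0.0127,0.0006],0.015],
  [[-0.1,0,0],[0,-0.0127,0.0006],0.015],
  [[-0.1,0,0],[0,-0.0127,0.0006],0.015],
  [[-0.1,0,0],[0,-0.0127,0.0006],0.015],
])

```text
time: 15.32
eef_pos: [0.548, -0.1981, 0.1663]
tcp_rot: [0.997, 0.062, 0.003, 0.049]
contact_force: [5.8, 2.6, -9.5]
opening: 0.246
finger_force: 59.8
```

```bash
python3 -c "
from h import *
levstate()"
```

```text
x -0.0278 pos angle 0.0981 r grasp 0.1289 tool angle 0.0986 F tool [ 6.1 -2.8  9.3] ff 59.8 op 0.246 t 15.32 q [-0.49  0.15  1.9  -0.09  1.04  1.  ]
```

Call:
drive_tool([
  [[-0.1,0,0],[0,-0.0127,0.0006],0.015],
  [[-0.1,0,0],[0,-0.0127,0.0006],0.015],
  [[-0.1,0,0],[0,-0.0127,0.0006],0.015],
  [[0,0,0],[0,0,0],0.015],
])

```text
time: 15.82
eef_pos: [0.5435, -0.1615, 0.1567]
tcp_rot: [0.978, 0.062, 0.012, 0.198]
contact_force: [5.5, -1.1, -8.1]
opening: 0.245
finger_force: 59.9
```

```bash
python3 -c "
from h import *
levstate()"
```

```text
x -0.0278 pos angle 0.3994 r grasp 0.1287 tool angle 0.3992 F tool [ 5.4 -1.5  8.1] ff 59.9 op 0.245 t 15.82 q [-0.32  0.1   2.   -0.46  0.91  1.38]
```

Call:
drive_tool([
  [[-0.1,0,0],[0,-0.0127,0.0006],0.015],
  [[-0.1,0,0],[0,-0.0127,0.0006],0.015],
  [[0,0,0],[0,0,0],0.015],
])

```text
time: 16.2
eef_pos: [0.5408, -0.1398, 0.1444]
tcp_rot: [0.954, 0.061, 0.018, 0.295]
contact_force: [4.3, -1.8, -8.5]
opening: 0.25
finger_force: 60.3
```

```bash
python3 -c "
from h import *
levstate()"
```

```text
x -0.0277 pos angle 0.5979 r grasp 0.1284 tool angle 0.5992 F tool [ 4.1 -2.9  8.4] ff 60.3 op 0.25 t 16.2 q [-0.21  0.13  2.05 -0.75  0.9   1.69]
```

Call:
drive_tool([
  [[0,0,0],[0,0,0.005],0.015],
  [[0,0,0],[0,0,0.005],0.015],
  [[0,0,0],[0,0,0.003],0.015],
  [[0,0,0],[0,0,0],0.015],
])

```text
time: 16.7
eef_pos: [0.5417, -0.1472, 0.1351]
tcp_rot: [0.954, 0.059, 0.019, 0.293]
contact_force: [2.0, 6.6, -3.7]
opening: 0.251
finger_force: 61.9
```

```bash
python3 -c "
from h import *
levstate()"
```

```text
x -0.0278 pos angle 0.5903 r grasp 0.1164 tool angle 0.5966 F tool [ 2.8 -7.3 -0.5] ff 61.9 op 0.251 t 16.7 q [-0.23  0.14  2.05 -0.76  0.88  1.7 ]
```

Call:
drive_tool([
  [[0,0,0],[0,0,0],0.03],
  [[0,0,0],[0,0,0],0.06],
  [[0,0,0],[0,0,0],0.06],
  [[0,0,0],[0,0,0],0.06],
])

```text
time: 17.2
eef_pos: [0.5416, -0.1482, 0.1361]
tcp_rot: [0.953, 0.06, 0.019, 0.295]
contact_force: [0.6, -0.8, 0.2]
opening: 0.703
finger_force: 0.0
```

Call:
drive_tool([
  [[0,0,0],[0,0,-0.03],0.06],
  [[0,0,0],[0,0,-0.05],0.06],
  [[0,0,0],[0,0,-0.05],0.06],
  [[0,0,0],[0,0,-0.05],0.06],
  [[0,0,0],[0,0,0],0.06],
])

```text
time: 17.82
eef_pos: [0.5306, -0.0456, 0.2893]
tcp_rot: [0.953, 0.06, 0.023, 0.296]
contact_force: [0.5, 0.4, -0.3]
opening: 0.701
finger_force: 0.0
```

```bash
python3 -c "
from h import *
levstate()
c=ctrl.read_camera('scene');t=ctrl.read_camera('top')
b=c['image'][190:265,320:420]; a=t['image'][165:240,250:400]
cv2.imwrite('pics/g6.png',np.hstack([cv2.resize(b,(400,300),interpolation=2),cv2.resize(a,(400,200),interpolation=2) if 0 else cv2.copyMakeBorder(cv2.resize(a,(400,200),interpolation=2),0,100,0,0,0)])[:,:,::-1])
for r in(.112,.120,.128):
  for sgn in(-.042,.042):
    X=PIV+Rn.from_euler('z',BYAW).apply([sgn,r*np.sin(.6),r*np.cos(.6)]);print(r,((proj(c,X)-[320,190])*4).round(0),(proj(t,X)-[250,165])*2.667)
X=PIV+Rn.from_euler('z',BYAW).apply([0,.15*np.sin(.6),.15*np.cos(.6)]);print('cap',((proj(c,X)-[320,190])*4).round(0))
"
```

```text
x -0.026 pos angle 0.5872 r grasp 0.3014 tool angle 0.6021 F tool [ 0.6 -0.5  0.1] ff 0.0 op 0.701 t 17.82 q [-0.03 -0.06  1.96 -0.64  1.21  1.63]
0.112 [75. 89.] [279.37342307 103.48532497]
0.112 [144.  34.] [260.93843906  21.76794158]
0.12 [69. 78.] [275.19896379 103.13282837]
0.12 [139.  24.] [256.72542008  20.99986718]
0.128 [64. 67.] [270.98074538 102.77663669]
0.128 [133.  14.] [252.46883611  20.22385045]
cap [84. 10.]
```

View pics/g6.png

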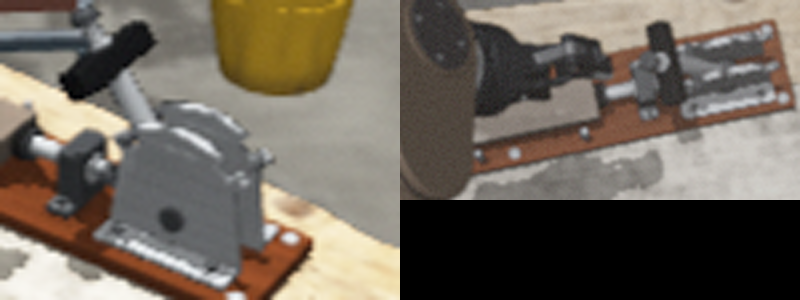

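The lever leans towards the stone. The bar's ends are at (75,83) and (145,38), which matches the predicted position with the collar down (r = 112 mm). I'll retreat and take a final look.

Call:
drive_tool([
  [[0,0,0],[0,-0.03,-0.05],0.06],
  [[0,0,0],[0,-0.05,-0.03],0.06],
  [[0,0,0],[0,-0.05,0],0.06],
  [[0,0,0],[0,-0.05,0],0.06],
  [[0,0,0],[0,0,0],0.06],
])

```text
time: 18.55
eef_pos: [0.502, 0.146, 0.243]
tcp_rot: [0.953, 0.063, 0.014, 0.296]
contact_force: [0.8, 0.4, 0.3]
opening: 0.703
finger_force: 0.0
```

```bash
python3 -c "
from h import *
levstate()
c=ctrl.read_camera('scene');t=ctrl.read_camera('top')
im=c['image'];m=(im.max(2)<60).astype(np.uint8);m[:195]=0;m[216:]=0;m[:,:334]=0;m[:,360:]=0
n,l,s,ce=cv2.connectedComponentsWithStats(m);k=1+s[1:,4].argmax();print('bar centroid',ce[k],s[k])
for th in(.5,.6,.7):
  for r in(.112,.122): print(th,r,proj(c,PIV+Rn.from_euler('z',BYAW).apply([0,r*np.sin(th),r*np.cos(th)])).round(1))
b=im[190:265,260:360];a=t['image'][165:240,250:400]
cv2.imwrite('pics/g7.png',np.hstack([cv2.resize(b,(400,300),interpolation=2),cv2.copyMakeBorder(cv2.resize(a,(400,200),interpolation=2),0,100,0,0,0)])[:,:,::-1])
"
```

```text
x -0.0305 pos angle 1.0567 r grasp 0.4149 tool angle 0.6016 F tool [ 0.8 -0.  -0.5] ff 0.0 op 0.703 t 18.55 q [ 0.34  0.08  1.9  -0.6   1.35  1.97]
bar centroid [346.18719212 205.05418719] [335 196  24  19 203]
0.5 0.112 [350.7 204.4]
0.5 0.122 [349.3 201. ]
0.6 0.112 [347.6 205.2]
0.6 0.122 [345.9 201.9]
0.7 0.112 [344.8 206.4]
0.7 0.122 [342.8 203.2]
```

View pics/g7.png

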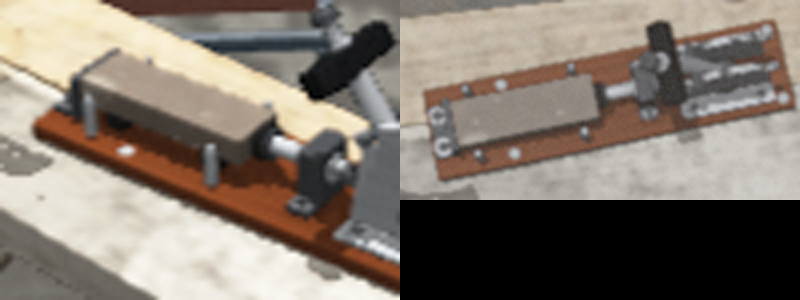

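The stone lies flat against the stop (left end at about (85,75) in the scene crop). The pad presses its right end at (262,135). The bar sits at the collar-down, closed position, and the robot is clear.

```bash
python3 -c "
from plant import ctrl
print(ctrl.sign_off())"
```

```text
the job is handed in; nothing more can be done
None
```

The stone is clamped flat against the end stop, the lever is closed with its collar down in the closed notch as far as the last pictures show, and the job was handed in at about 18.6 s with the robot clear; no verdict came back.

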